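# Click the fume-extraction pipe onto its bench port

## Task

Fit the white fume-extraction pipe onto the round stub of the bench port: slide it down over the stub until its foot sits on the blue shoulder, then turn it until the red spring button snaps out through the hole in the pipe, and let go of it. Push and turn gently, do not let the pipe tip over, and leave the solder spool, the jar and the screwdriver where they are.

Things in the scene. Friction and masses are not known exactly. Their poses are not given: they have to be found in the camera images.
- pipe: Loose white pipe, 150 mm long, about 0.2 kg, upright on the bench. Origin: centre of its foot; z up along it. Solid-topped, round and 39 mm across from 76 mm above the foot to the top: take it there. Below is a ten-sided sleeve of 32 mm bore with a black foot ring 55 mm across; inside, its mouth flares to 46 mm. A red stripe on the pipe's +x side runs up from the hole.
- hole (a point): Middle of the one hole in the sleeve wall (10 mm wide, 12 mm high), on the pipe's own +x side, 28 mm above the foot.
- port: Port fixed to the bench: steel disc 100 mm across, 12 mm high; blue shoulder 60 mm across up to 32 mm; then an aluminium stub 30 mm across up to 92 mm, its last 12 mm tapering to an 18 mm nose. Origin: centre of its underside; z up. Its red spring button (8 mm across) stands out 6 mm sideways from the stub, 28 mm above the shoulder.
- seat (a point): Centre of the top face of the blue shoulder, 32 mm above the bench, on the stub's axis: the pipe's origin belongs here. The button's direction is NOT measured: it points anywhere within 0.7 rad to either side of the port's own +x axis.
- button (a joint): How far the button is pushed in, m: 0 out, 0.0075 fully in (spring 2 to 7 N). The pipe's mouth presses it in on the way down (some 5 to 15 N downwards); the wall of a seated pipe keeps it 0.003 to 0.007 in. Turned until hole and button meet within 0.07 rad, it snaps out through the hole, then blocks turning and pulling off.
- spool: Blue solder spool, 56 mm across, 40 mm high, standing beyond the work. Origin: centre of its underside. Leave alone.
- jar: Amber flux jar, 50 mm across and 50 mm high. Origin: centre of its underside. Leave alone.
- driver: Yellow screwdriver, 180 mm long, lying on the bench. Leave alone.

How it is judged (in metres and radians):
On the way, in this order (a step that is already met when the one before it is completed fails the run):
1. the pipe is carried clear of the bench (height (world z) of pipe above 0.09 m), for 0.1 s.
2. the pipe is down over the stub, its wall pressing the button in (horizontal distance between pipe and seat below 0.004 m and z of pipe in the frame of port below 0.055 m and value of joint button above 0.003 m), for 0.1 s.
At the end, for the whole second after the job is handed in: The pipe stands on the port with its foot within 4 mm of the shoulder's centre (3 mm sideways) and within 0.08 rad of upright, at rest and released, and the button is out through the hole (pushed in by less than 1.3 mm) (horizontal distance between pipe and seat below 0.003 m and distance between pipe and seat below 0.004 m and angle between pipe's own z axis and vertical below 0.08 rad and value of joint button below 0.0013 m and linear speed of pipe below 0.02 m/s); the robot touches nothing.
It fails at once if the pipe is rammed: it bears on the port with more than 30 N (contact force between pipe and port above 30 N).
It fails at once if the pipe tips over (more than 0.5 rad) (angle between pipe's own z axis and vertical above 0.5 rad).
It fails at once if the spool is moved by more than 15 mm (distance of spool from where it was at the start of the episode above 0.015 m).
It fails at once if the jar is moved by more than 15 mm (distance of jar from where it was at the start of the episode above 0.015 m).
It fails at once if the screwdriver is moved by more than 15 mm (distance of driver from where it was at the start of the episode above 0.015 m).
It also fails if it takes over 64 s, if anything falls off the work surface, if the arm or the gripper's body presses on something with over 40 N, if the wrist force passes 120 N, or if a joint passes its speed limit or range.

## Robot

A 6-joint arm with a two-finger parallel gripper is mounted at the origin on the work surface. World frame = base frame: x ahead of the robot, y to its left, z up, the work surface at z = 0. Lengths are in m, angles in degrees, forces in N, time in s.
With the tool pointing down it reaches from about 0.3 to 0.875 m from the base axis. Payload 4.2 kg.
Tool frame: the origin (TCP) lies midway between the tips of the shut fingers; the grasp point (between the pads) lies 19 mm behind it; z points along the fingers, y is the line along which they close (so a half turn about z gives the same grasp; the last joint's range is limited). The gripper opens to 85 mm and grips with 20 to 120 N. Pads are 22 mm wide; open, the fingers measure 114 mm over their backs; the gripper's body (76 mm by 85 mm) begins 54 mm behind the grasp point. The pads swing forward as they close: fully open they stand 13 mm farther back than shut.
Start: joints at [67.323, 18.312, 89.639, -0, 72.044, -1.146], TCP at [0.211, 0.535, 0.231] pointing down, gripper open.
Joint ranges: [-177.97, 177.97], [-48.28, 115.42], [12.27, 149.76], [-77.06, 257.06], [2.81, 150.46], [-146.56, 146.56]. Speed limits (degrees/s): [147.25, 147.25, 180, 180, 180, 180].

## Interface

Orientations are given as a 3x3 rotation matrix whose columns are the frame's x, y, z axes.
In Python, from rig import * gives the robot as it stands.
- The arm moves only by the tool step_arm, never from a script. Its argument "moves" is a list that holds one entry, the list of rows, each a list of 4 numbers: the shift along the tool's x, y, z as a fraction of full scale, then the turn about the tool's z as a fraction of full scale. A call has 1 to 20 rows; each row is the pose to reach, as a shift and turn from the pose commanded when the call began, along the tool's axes at that moment; what a row does not reach only later rows make up. Full scale, the value 1, is 100 mm for a shift and 120 degrees for a turn. A row lasts 1/12 s, in which the tool goes at most 41.7 mm and 7.16 degrees, less where a joint would pass 70% of its speed; a pose out of reach is approached as far as the arm can. A call with a number of a shift or a turn outside -1 to 1 is refused whole. A call with a gripper value outside its range is refused whole. "jaw" is the gripper command: -1 is fully open, 1 is shut, values between are in proportion, set as the call begins (left out, the last holds). The fingers move at their own pace and stop on an object; "squeeze" is the grip in N (left out, the last holds). Time passes only in rows, so rows that repeat a pose let the fingers close. It gives the time, the measured TCP pose, the force, the opening and the grip force at its end, in the units of the state.
- get_obs(): the state, without advancing time (a new reading comes with each control period).
- get_image(name): name is "scene" or "top" or "wrist"; returns a dict with "color" (480x640x3 uint8, red, green, blue), "fx", "fy", "cx", "cy" (pixels), "position" and "attitude" of the camera in the world. Camera axes: x right, y down, z forward; pixel columns grow to the right and rows downward; lengths in m; the calibration is good to about 2 mm. A picture is of the moment at which its call begins. There is no depth.
- hand_in(): hands the job in; it is judged then, once.
The state is a dict: "clock": time; "joint_pos": joint angles; "qvel": joint speeds; "joint_efforts": joint torques, N m; "ee_pos": TCP position; "ee_rot": TCP orientation; "ft_force": force on the tool from outside, world axes, zero at the start; "ft_torque": the same for the moment, N m; "opening": finger opening in m; "grip_force": force on a finger pad.
Only numpy, scipy, OpenCV 4.12 (cv2) and the standard library are available. Lean on these libraries where they do the work, as an engineer would, in place of code of your own. Each camera call takes 0.05 s, during which the arm holds its last target. There are 200 camera calls.

## Working session

There is one attempt and no reset: what is moved stays moved. The work goes in short steps, Python scripts to look and compute and a tool call to move; the robot and the scene stay as the last step left them, time stands still between calls to the robot, and variables do not carry over. Pictures are saved under pics/ and viewed, at most 10 in all, crops included, and the job is handed in when it is done.

Besides the shell and the picture viewer there is one more tool, called after "Request:" as a command line: name --argument value ..., lists and objects as JSON in quotes. step_arm: Moves the arm, as the interface text tells. Its arguments: {"type":"object","properties":{"moves":{"type":"array"},"jaw":{"type":"number"},"squeeze":{"type":"number"}},"required":["moves"]}

```bash
ls; mkdir -p pics
python3 - <<'E'
from rig import *
import cv2,numpy as np
o=get_obs();print(o)
for n in["scene","top"]:
    d=get_image(n);cv2.imwrite(f"pics/{n}0.png",d["color"][:,:,::-1]);print(n,{k:np.round(d[k],4).tolist() for k in d if k!="color"})
E
```

```text
pics
{'clock': 0.0, 'joint_pos': array([ 6.73224554e+01,  1.83508461e+01,  8.97087802e+01,  1.63715977e-03,
        7.20445846e+01, -1.14729818e+00]), 'qvel': array([-0.00790423,  0.01042729,  0.01781867,  0.04669014, -0.07292263,
        0.05736495]), 'joint_efforts': array([-1.48885978e-03, -4.15520668e+01, -2.34159029e+01, -3.29835748e-04,
        8.33944971e-03,  2.43911792e-06]), 'ee_pos': array([0.21083182, 0.53441545, 0.23047415]), 'ee_rot': array([[-9.30220697e-01,  3.66999900e-01, -7.26316980e-04],
       [ 3.67000613e-01,  9.30219205e-01, -1.66772648e-03],
       [ 6.35785524e-05, -1.81791247e-03, -9.99998346e-01]]), 'ft_force': array([0.09197492, 0.03969009, 0.22638016]), 'ft_torque': array([ 0.007602  , -0.00465384, -0.0086684 ]), 'grip_force': 0.0, 'opening': 0.08525672698604982}
scene {'fx': 459.8349, 'fy': 459.8349, 'cx': 316.9926, 'cy': 236.6187, 'position': [1.1413, 0.0393, 0.6043], 'attitude': [[-0.0317, 0.7035, -0.71], [0.9994, 0.0132, -0.0315], [-0.0128, -0.7106, -0.7035]]}
top {'fx': 590.4582, 'fy': 590.4582, 'cx': 319.5363, 'cy': 230.9981, 'position': [0.4805, -0.0195, 1.1406], 'attitude': [[-0.0057, -0.9973, 0.0739], [-0.9998, 0.0071, 0.0185], [-0.019, -0.0738, -0.9971]]}
```

View pics/scene0.png

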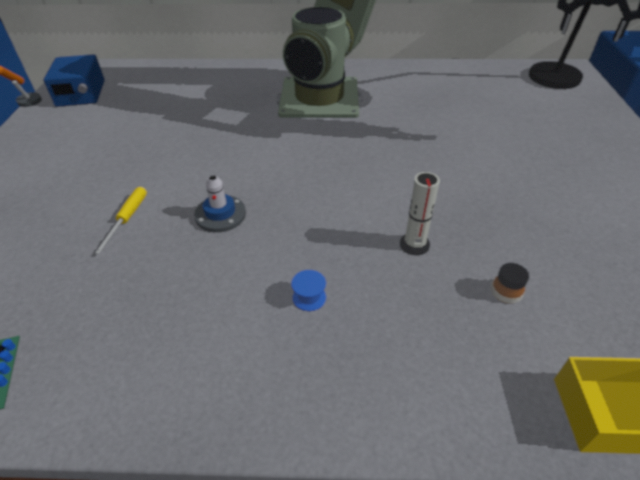

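View pics/top0.png

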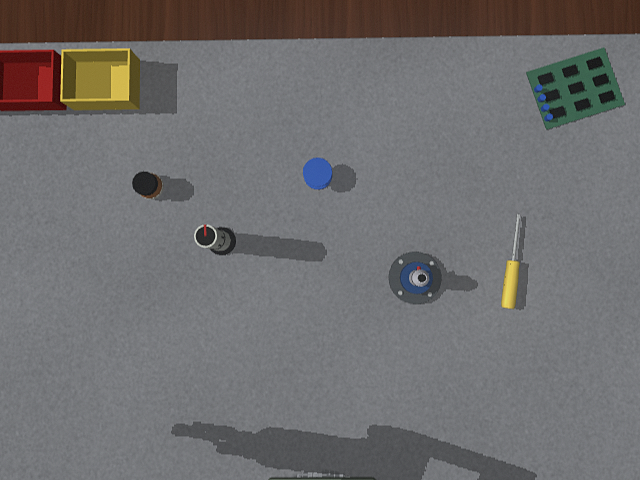

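The scene view shows the pipe at (418,210), the port at (220,208) with its red button near (214,197), the spool at (309,290) and the jar at (511,282). In the top view the pipe top is at (205,236), the port at (415,277), the button near (418,268), the spool at (318,173) and the jar at (147,184). The next picture is an enlarged crop of these.

```bash
cat > h.py <<'E'
from rig import *
import cv2,numpy as np
def ray(d,u,v):
    r=np.array(d["attitude"])@np.array([(u-d["cx"])/d["fx"],(v-d["cy"])/d["fy"],1]);return np.array(d["position"]),r
def atz(d,u,v,z):
    p,r=ray(d,u,v);return p+r*(z-p[2])/r[2]
def proj(d,P):
    q=np.array(d["attitude"]).T@(np.asarray(P)-np.array(d["position"]));return q[0]/q[2]*d["fx"]+d["cx"],q[1]/q[2]*d["fy"]+d["cy"]
E
python3 - <<'E'
from h import *
def crop(d,u,v,s=33,k=9):
    c=d["color"][v-s:v+s,u-s:u+s,::-1];return cv2.resize(c,(400,300) if 0 else (300,300),interpolation=cv2.INTER_CUBIC)
t=get_image("top");s=get_image("scene")
im=np.vstack([np.hstack([crop(t,215,240),crop(t,416,276)]),np.hstack([crop(s,420,212,44),crop(s,218,203)])])
cv2.imwrite("pics/crop1.png",im)
def red(d,u0,u1,v0,v1):
    c=d["color"][v0:v1,u0:u1].astype(int);m=(c[...,0]>c[...,1]+50)&(c[...,0]>c[...,2]+50);y,x=np.nonzero(m);return x+u0,y+v0
for d,n,b in[(t,"top",(390,440,255,300)),(s,"scene",(190,250,170,230))]:
    x,y=red(d,*b);print(n,len(x),x.mean(),y.mean(),list(zip(x,y)))
for d,n,b in[(t,"top",(190,240,215,260)),(s,"scene",(400,445,165,260))]:
    x,y=red(d,*b);print(n,len(x),x.min(),x.max(),y.min(),y.max())
print(atz(t,205.5,236.5,.15),atz(t,415.5,277.5,.012),atz(t,421,278.5,.092))
E
```

```text
top 9 418.1111111111111 267.8888888888889 [(np.int64(417), np.int64(267)), (np.int64(418), np.int64(267)), (np.int64(419), np.int64(267)), (np.int64(417), np.int64(268)), (np.int64(418), np.int64(268)), (np.int64(419), np.int64(268)), (np.int64(420), np.int64(268)), (np.int64(417), np.int64(269)), (np.int64(418), np.int64(269))]
scene 12 213.75 196.66666666666666 [(np.int64(213), np.int64(195)), (np.int64(214), np.int64(195)), (np.int64(213), np.int64(196)), (np.int64(214), np.int64(196)), (np.int64(215), np.int64(196)), (np.int64(212), np.int64(197)), (np.int64(213), np.int64(197)), (np.int64(214), np.int64(197)), (np.int64(215), np.int64(197)), (np.int64(213), np.int64(198)), (np.int64(214), np.int64(198)), (np.int64(215), np.int64(198))]
top 23 204 206 225 235
scene 20 426 430 179 185
[0.54596386 0.19140107 0.15      ] [ 0.47424221 -0.18042796  0.012     ] [ 0.4728731  -0.17867047  0.092     ]
```

View pics/crop1.png

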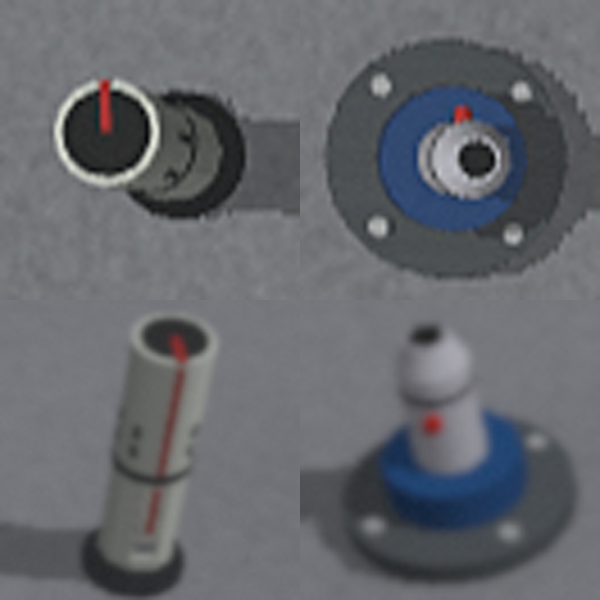

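Run:
```python
from h import *
from scipy.optimize import least_squares
t=get_image("top");s=get_image("scene")
# port axis: blue shoulder mask in top, compare with rendered centroid of circle; bolts
c=t["color"].astype(int)
def crc(d,x,y,z,r,n=72):
    a=np.linspace(0,2*np.pi,n,endpoint=False);return np.array([proj(d,[x+r*np.cos(k),y+r*np.sin(k),z]) for k in a])
bol=[np.array([383+(u-300)/4.545-.5,243+v/4.545-.5]) for u,v in[(381,86),(521,91),(513,234),(379,227)]]
B=[atz(t,*b,.013) for b in bol];print("bolts",np.round(B,4),np.mean(B,0))
print("nose top",atz(t,383+177/4.545-.5,243+159/4.545-.5,.092))
# nose scene crop (425,333): origin(185,170)
print("nose scene",atz(s,185+127/4.545-.5,170+34/4.545-.5,.092))
P=np.mean(B,0)[:2]
print("button top",atz(t,418.1,267.9,.060),"scene",atz(s,213.75,196.67,.060))
print("pipe top:",atz(t,182+107/4.545-.5,207+132/4.545-.5,.15))
k=88/300; print("pipe top scene",atz(s,376+174*k-.5,168+40*k-.5,.15))
a=atz(t,182+105/4.545-.5,207+132/4.545-.5,.15);b=atz(t,182+105.5/4.545-.5,207+80/4.545-.5,.15);print("stripe",a,b,np.degrees(np.arctan2(*(b-a)[1::-1])))
print("foot ring top:",atz(t,182+184/4.545-.5,207+155/4.545-.5,.008))
w=get_image("wrist");R=get_obs()["ee_rot"];print("wrist cam in tool",np.round(R.T@(np.array(w["position"])-get_obs()["ee_pos"]),3),np.round(R.T@np.array(w["attitude"]),3),w["fx"])
```

```text
bolts [[ 0.5049 -0.152   0.013 ]
 [ 0.5025 -0.2104  0.013 ]
 [ 0.443  -0.2059  0.013 ]
 [ 0.4462 -0.1503  0.013 ]] [ 0.47413189 -0.17965076  0.013     ]
nose top [ 0.474657   -0.17948432  0.092     ]
nose scene [ 0.47274429 -0.18005291  0.092     ]
button top [ 0.49191109 -0.17861422  0.06      ] scene [ 0.49043604 -0.17974029  0.06      ]
pipe top: [0.5475881  0.19219042 0.15      ]
pipe top scene [0.54920082 0.18992769 0.15      ]
stripe [0.54759329 0.19293603 0.15      ] [0.56697447 0.19291835 0.15      ] -0.05226517146308681
foot ring top: [0.54719916 0.18967381 0.008     ]
wrist cam in tool [ 0.084 -0.001 -0.142] [[-0.001 -0.946 -0.325]
 [ 1.    -0.001 -0.   ]
 [ 0.    -0.325  0.946]] 362.3941977542908
```

Request:
step_arm --moves '[[[-0.2,-0.09,0,0],[-0.5,-0.22,0,0],[-0.8,-0.36,0,0],[-1,-0.446,0,0]]]' --jaw -1

```text
clock: 0.68
ee_pos: [0.2889, 0.4548, 0.2313]
ee_rot: [[-0.93, 0.367, 0.001], [0.367, 0.93, -0.001], [-0.001, -0.001, -1.0]]
ft_force: [-0.5, 0.1, -1.0]
opening: 0.0856
grip_force: 0.0
```

Request:
step_arm --moves '[[[-0.3,-0.134,0,0],[-0.6,-0.267,0,0],[-0.8,-0.356,0,0],[-1,-0.446,0,0]]]'

```text
clock: 1.02
ee_pos: [0.3653, 0.3772, 0.2314]
ee_rot: [[-0.93, 0.368, 0.0], [0.368, 0.93, 0.0], [-0.0, 0.0, -1.0]]
ft_force: [-0.3, 0.2, -0.8]
opening: 0.0854
grip_force: 0.0
```

Request:
step_arm --moves '[[[-0.3,-0.134,0,0],[-0.6,-0.267,0,0],[-0.8,-0.356,0,0],[-1,-0.446,0,0]]]'

```text
clock: 1.35
ee_pos: [0.442, 0.299, 0.2314]
ee_rot: [[-0.93, 0.368, 0.0], [0.368, 0.93, 0.0], [-0.0, 0.0, -1.0]]
ft_force: [0.3, 0.5, -0.5]
opening: 0.0856
grip_force: 0.0
```

Request:
step_arm --moves '[[[-0.3,-0.134,0,0.06],[-0.6,-0.267,0,0.12],[-0.8,-0.356,0,0.18],[-1,-0.446,0,0.24],[-1,-0.446,0,0.3],[-1,-0.446,0,0.32],[-1,-0.446,0,0.32],[-1,-0.446,0,0.32]]]'

```text
clock: 2.02
ee_pos: [0.5176, 0.2221, 0.2313]
ee_rot: [[-0.502, 0.865, -0.0], [0.865, 0.502, 0.0], [0.0, -0.0, -1.0]]
ft_force: [0.6, 0.2, -0.7]
opening: 0.0852
grip_force: 0.0
```

Run:
```python
from h import *
o=get_obs();R=o["ee_rot"];print(o["clock"],o["ee_pos"],R.round(4).tolist(),o["joint_pos"].round(1))
w=get_image("wrist");cv2.imwrite("pics/w1.png",w["color"][:,:,::-1])
print(proj(w,[.548,.191,.15]),proj(w,[.548+.0195,.191,.15]),proj(w,[.548,.191,0]))
print((R.T@(np.array([.548,.191,.1])-o["ee_pos"])).round(4))
```

```text
2.0167 [0.51763508 0.22205199 0.23125031] [[-0.5022, 0.8648, -0.0001], [0.8648, 0.5022, 0.0], [0.0001, -0.0001, -1.0]] [22.  17.3 91.2  0.  71.6 -8.1]
(np.float64(339.51594122122043), np.float64(302.32553437623136)) (np.float64(363.2572346247934), np.float64(314.6222878012366)) (np.float64(333.47088312049743), np.float64(233.71374936112744))
[-0.0421  0.0107  0.1312]
```

View pics/w1.png

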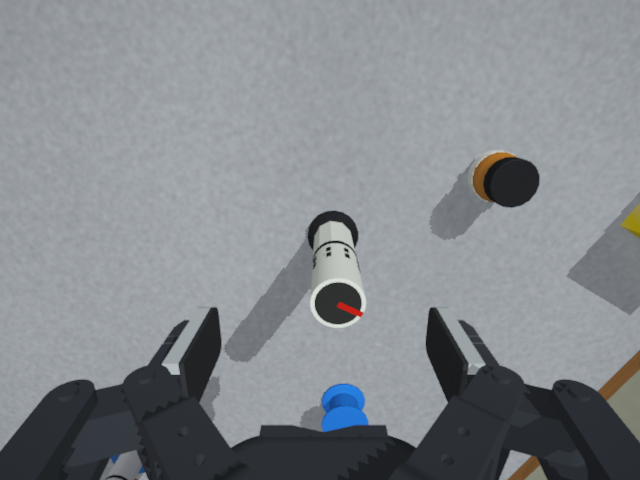

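The wrist view shows the pipe top at (338,303) and the stripe tip at (363,315). Both are within 1.5 px of my predictions, so the pipe position and yaw (about 0) hold.

Request:
step_arm --moves '[[[-0.2,0.05,0,0],[-0.42,0.1,0,0],[-0.42,0.1,0.1,0],[-0.42,0.1,0.3,0],[-0.42,0.1,0.5,0],[-0.42,0.1,0.7,0],[-0.42,0.1,0.8,0],[-0.42,0.1,0.8,0]]]'

```text
clock: 2.73
ee_pos: [0.5454, 0.1907, 0.1487]
ee_rot: [[-0.502, 0.865, -0.005], [0.865, 0.502, -0.002], [0.001, -0.005, -1.0]]
ft_force: [-0.5, 0.1, 0.0]
opening: 0.0853
grip_force: 0.0
```

Request:
step_arm --moves '[[[0,0,0.15,0],[0,0,0.3,0],[0,0,0.43,0],[0,0,0.53,0],[0,0,0.53,0],[0,0,0.53,0]]]'

```text
clock: 3.23
ee_pos: [0.5476, 0.1911, 0.0987]
ee_rot: [[-0.501, 0.865, 0.0], [0.865, 0.501, 0.0], [0.0, 0.0, -1.0]]
ft_force: [-0.1, -0.1, -0.6]
opening: 0.0854
grip_force: 0.0
```

Request:
step_arm --moves '[[[0,0,0,0],[0,0,0,0],[0,0,0,0],[0,0,0,0],[0,0,0,0],[0,0,0,0],[0,0,0,0],[0,0,0,0],[0,0,0,0],[0,0,0,0],[0,0,0,0],[0,0,0,0]]]' --jaw 1 --squeeze 50

```text
clock: 4.23
ee_pos: [0.5477, 0.1909, 0.0991]
ee_rot: [[-0.501, 0.865, 0.001], [0.865, 0.501, 0.0], [-0.0, 0.001, -1.0]]
ft_force: [-0.5, -0.5, 6.2]
opening: 0.0381
grip_force: 50.2
```

Request:
step_arm --moves '[[[0,0,-0.1,0],[0,0,-0.25,0],[0,0,-0.45,0],[0,0,-0.65,0],[0,0,-0.85,0],[0,0,-0.95,0],[0,0,-1,0],[0,0,-1,0]]]'

```text
clock: 4.9
ee_pos: [0.5476, 0.1909, 0.199]
ee_rot: [[-0.501, 0.865, 0.001], [0.865, 0.501, 0.001], [-0.0, 0.001, -1.0]]
ft_force: [-0.3, 0.1, -2.8]
opening: 0.0378
grip_force: 50.4
```

Request:
step_arm --moves '[[[0,0,-0.1,0],[-0.09,-0.08,-0.2,0],[-0.27,-0.24,-0.3,0],[-0.45,-0.4,-0.3,0],[-0.61,-0.54,-0.3,0],[-0.71,-0.624,-0.3,0]]]'

```text
clock: 5.4
ee_pos: [0.528, 0.0956, 0.2286]
ee_rot: [[-0.5, 0.866, -0.001], [0.866, 0.5, -0.001], [-0.001, -0.001, -1.0]]
ft_force: [-0.1, 0.3, -1.6]
opening: 0.0384
grip_force: 50.6
```

Request:
step_arm --moves '[[[-0.17,-0.15,0,0],[-0.35,-0.31,0,0],[-0.53,-0.47,0,0],[-0.71,-0.624,0,0]]]'

```text
clock: 5.73
ee_pos: [0.5098, 0.004, 0.2283]
ee_rot: [[-0.501, 0.865, -0.001], [0.865, 0.501, 0.0], [0.0, -0.001, -1.0]]
ft_force: [0.5, -1.0, -2.5]
opening: 0.0382
grip_force: 50.6
```

Request:
step_arm --moves '[[[-0.17,-0.15,0,0],[-0.35,-0.31,0,0],[-0.53,-0.47,0,0],[-0.71,-0.624,0,0]]]'

```text
clock: 6.07
ee_pos: [0.4913, -0.0887, 0.2283]
ee_rot: [[-0.501, 0.865, -0.001], [0.865, 0.501, 0.0], [0.0, -0.0, -1.0]]
ft_force: [0.4, 0.4, -1.8]
opening: 0.0378
grip_force: 50.6
```

Request:
step_arm --moves '[[[-0.17,-0.15,0,0],[-0.35,-0.31,0,0.04],[-0.53,-0.47,0,0.08],[-0.65,-0.57,0,0.12],[-0.71,-0.624,0,0.16],[-0.71,-0.624,0,0.2],[-0.71,-0.624,0,0.233],[-0.71,-0.624,0,0.233],[-0.71,-0.624,0,0.233],[-0.71,-0.624,0,0.233]]]'

```text
clock: 6.9
ee_pos: [0.4735, -0.18, 0.2283]
ee_rot: [[-0.038, 0.999, -0.0], [0.999, 0.038, 0.0], [0.0, -0.0, -1.0]]
ft_force: [-0.4, 0.7, -1.4]
opening: 0.038
grip_force: 50.5
```

Run:
```python
from h import *
o=get_obs();print(o["clock"],o["ee_pos"],o["ee_rot"].round(4).tolist(),o["joint_pos"].round(1),o["ft_force"],o["ft_torque"])
s=get_image("scene");t=get_image("top");w=get_image("wrist")
S=cv2.resize(s["color"][70:250,140:320],(400,400),interpolation=2);T=cv2.resize(t["color"][215:335,360:480],(400,400),interpolation=2)
cv2.imwrite("pics/c2.png",np.hstack([S,T])[:,:,::-1])
```

```text
6.9 [ 0.4734903  -0.18004957  0.2282588 ] [[-0.0384, 0.9993, -0.0002], [0.9993, 0.0384, 0.0002], [0.0002, -0.0002, -1.0]] [-22.1  12.3  98.6   0.   69.2 -24.3] [-0.41756319  0.68097026 -1.39603985] [ 0.04571774 -0.03856455  0.02574686]
```

View pics/c2.png

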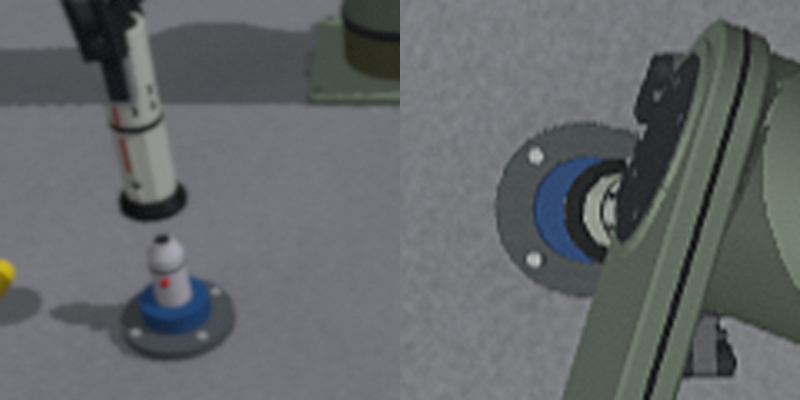

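The pipe hangs upright in the grip, right above the stub, with its stripe turned to the left of the button in the scene view. Next I lower it in stages and watch the force.

Request:
step_arm --moves '[[[0,0,0.1,0],[0,0,0.2,0],[0,0,0.28,0],[0,0,0.34,0],[0,0,0.4,0],[0,0,0.43,0],[0,0,0.46,0],[0,0,0.49,0],[0,0,0.52,0],[0,0,0.55,0],[0,0,0.55,0]]]'

```text
clock: 7.97
ee_pos: [0.4733, -0.1799, 0.1728]
ee_rot: [[-0.037, 0.999, -0.001], [0.999, 0.037, 0.0], [0.0, -0.001, -1.0]]
ft_force: [0.1, 0.2, -1.1]
opening: 0.0381
grip_force: 50.5
```

Request:
step_arm --moves '[[[0,0,0.02,0],[0,0,0.04,0],[0,0,0.06,0],[0,0,0.08,0],[0,0,0.1,0],[0,0,0.12,0]]]'

```text
clock: 8.47
ee_pos: [0.4736, -0.18, 0.1611]
ee_rot: [[-0.037, 0.999, 0.0], [0.999, 0.037, 0.0], [0.0, 0.0, -1.0]]
ft_force: [-0.5, 0.6, -0.9]
opening: 0.0377
grip_force: 50.5
```

Request:
step_arm --moves '[[[0,0,0.015,0],[0,0,0.03,0],[0,0,0.045,0],[0,0,0.06,0],[0,0,0.06,0]]]'

```text
clock: 8.88
ee_pos: [0.4746, -0.1801, 0.1555]
ee_rot: [[-0.037, 0.999, 0.002], [0.999, 0.037, -0.0], [-0.0, 0.002, -1.0]]
ft_force: [2.7, 0.3, -1.2]
opening: 0.0383
grip_force: 50.5
```

Request:
step_arm --moves '[[[0,0,0.012,0],[0,0,0.024,0],[0,0,0.036,0],[0,0,0.036,0]]]'

```text
clock: 9.22
ee_pos: [0.4744, -0.1801, 0.1519]
ee_rot: [[-0.037, 0.999, 0.002], [0.999, 0.037, -0.0], [-0.0, 0.002, -1.0]]
ft_force: [3.7, 0.3, 1.1]
opening: 0.0379
grip_force: 50.6
```

Request:
step_arm --moves '[[[0,0,0.012,0],[0,0,0.024,0],[0,0,0.036,0],[0,0,0.036,0]]]'

```text
clock: 9.55
ee_pos: [0.4737, -0.18, 0.1476]
ee_rot: [[-0.037, 0.999, 0.0], [0.999, 0.037, 0.0], [0.0, 0.0, -1.0]]
ft_force: [4.3, 0.6, -1.8]
opening: 0.0381
grip_force: 50.7
```

Request:
step_arm --moves '[[[0,0,0.012,0],[0,0,0.024,0],[0,0,0.036,0],[0,0,0.048,0],[0,0,0.06,0],[0,0,0.06,0]]]'

```text
clock: 10.05
ee_pos: [0.4735, -0.1799, 0.1416]
ee_rot: [[-0.037, 0.999, -0.0], [0.999, 0.037, 0.0], [0.0, -0.0, -1.0]]
ft_force: [5.0, 1.5, -2.2]
opening: 0.0379
grip_force: 50.7
```

Request:
step_arm --moves '[[[0,0,0.012,0],[0,0,0.024,0],[0,0,0.036,0],[0,0,0.048,0],[0,0,0.06,0],[0,0,0.06,0]]]'

```text
clock: 10.55
ee_pos: [0.4735, -0.1799, 0.1357]
ee_rot: [[-0.037, 0.999, -0.0], [0.999, 0.037, 0.0], [0.0, -0.0, -1.0]]
ft_force: [6.1, -0.1, -3.0]
opening: 0.0375
grip_force: 50.7
```

Request:
step_arm --moves '[[[0,0,0.01,0],[0,0,0.02,0],[0,0,0.03,0],[0,0,0.03,0]]]'

```text
clock: 10.88
ee_pos: [0.4735, -0.18, 0.1327]
ee_rot: [[-0.037, 0.999, -0.0], [0.999, 0.037, 0.0], [0.0, -0.0, -1.0]]
ft_force: [4.5, 0.5, -1.6]
opening: 0.0381
grip_force: 50.7
```

Request:
step_arm --moves '[[[0,0,0.003,0],[0,0,0.006,0],[0,0,0.009,0],[0,0,0.012,0],[0,0,0.012,0]]]'

```text
clock: 11.3
ee_pos: [0.4736, -0.18, 0.1317]
ee_rot: [[-0.037, 0.999, -0.0], [0.999, 0.037, 0.0], [0.0, -0.0, -1.0]]
ft_force: [4.5, 0.6, -1.0]
opening: 0.038
grip_force: 50.7
```

Request:
step_arm --moves '[[[0,0,0.003,0],[0,0,0.006,0],[0,0,0.006,0]]]'

```text
clock: 11.55
ee_pos: [0.4737, -0.18, 0.1312]
ee_rot: [[-0.037, 0.999, 0.0], [0.999, 0.037, 0.0], [0.0, 0.0, -1.0]]
ft_force: [4.9, 1.0, -0.8]
opening: 0.0382
grip_force: 50.8
```

Request:
step_arm --moves '[[[0,0,0.002,0],[0,0,0.004,0],[0,0,0.004,0]]]'

```text
clock: 11.8
ee_pos: [0.4737, -0.18, 0.1312]
ee_rot: [[-0.037, 0.999, 0.0], [0.999, 0.037, 0.0], [0.0, 0.0, -1.0]]
ft_force: [5.2, 1.6, 3.0]
opening: 0.0383
grip_force: 51.0
```

Force rose to +3 N with no further descent, so the foot is seated. Now I turn it.

Request:
step_arm --moves '[[[0,0,0,-0.012],[0,0,0,-0.025],[0,0,0,-0.04],[0,0,0,-0.055],[0,0,0,-0.07],[0,0,0,-0.085],[0,0,0,-0.1],[0,0,0,-0.115],[0,0,0,-0.13],[0,0,0,-0.145],[0,0,0,-0.16],[0,0,0,-0.16]]]'

```text
clock: 12.8
ee_pos: [0.4731, -0.1801, 0.1312]
ee_rot: [[-0.364, 0.931, -0.001], [0.931, 0.364, -0.0], [0.0, -0.001, -1.0]]
ft_force: [2.3, 0.7, 5.1]
opening: 0.038
grip_force: 51.1
```

```bash
python3 -c "
from h import *
o=get_obs();print(o['ft_force'],o['ft_torque'],o['ee_pos'],np.degrees(np.arctan2(o['ee_rot'][1,0],o['ee_rot'][0,0])))"
```

```text
[2.33415625 0.66293731 5.1188474 ] [ 0.21083339 -0.60098194  0.06644343] [ 0.4730595  -0.18013973  0.13116886] 111.35498584186452
```

Request:
step_arm --moves '[[[0,0,0,-0.007],[0,0,0,-0.014],[0,0,0,-0.021],[0,0,0,-0.028],[0,0,0,-0.035],[0,0,0,-0.042],[0,0,0,-0.042]]]'

```text
clock: 13.38
ee_pos: [0.4732, -0.1804, 0.1312]
ee_rot: [[-0.444, 0.896, -0.001], [0.896, 0.444, -0.001], [-0.0, -0.001, -1.0]]
ft_force: [1.5, -0.1, 4.4]
opening: 0.0379
grip_force: 51.1
```

```bash
python3 -c "
from h import *
o=get_obs();print(o['ft_force'],o['ft_torque'],o['ee_pos'],np.degrees(np.arctan2(o['ee_rot'][1,0],o['ee_rot'][0,0])))"
```

```text
[ 1.49242885 -0.06908032  4.36645033] [ 0.07377436 -0.54123004  0.06503324] [ 0.47315995 -0.18040508  0.13115485] 116.3712000255054
```

Request:
step_arm --moves '[[[0,0,0,-0.007],[0,0,0,-0.014],[0,0,0,-0.021],[0,0,0,-0.028],[0,0,0,-0.028]]]'

```text
clock: 13.8
ee_pos: [0.4731, -0.1804, 0.1312]
ee_rot: [[-0.496, 0.868, -0.001], [0.868, 0.496, -0.001], [-0.0, -0.001, -1.0]]
ft_force: [2.4, -0.1, 5.2]
opening: 0.0375
grip_force: 51.1
```

```bash
cat > st.py <<'E'
from h import *
o=get_obs();print(o['ft_force'],o['ft_torque'],o['ee_pos'],np.degrees(np.arctan2(o['ee_rot'][1,0],o['ee_rot'][0,0])))
E
python3 st.py
```

```text
[ 2.38687444 -0.14408304  5.20719945] [ 0.09941641 -0.57720552  0.01095671] [ 0.47312715 -0.18042938  0.13115845] 119.72930974540408
```

Request:
step_arm --moves '[[[0,0,0,-0.007],[0,0,0,-0.014],[0,0,0,-0.021],[0,0,0,-0.028],[0,0,0,-0.028]]]'

```text
clock: 14.22
ee_pos: [0.4731, -0.1804, 0.1312]
ee_rot: [[-0.546, 0.838, -0.001], [0.838, 0.546, -0.001], [0.0, -0.001, -1.0]]
ft_force: [1.9, 0.4, 5.4]
opening: 0.0382
grip_force: 51.0
```

```bash
python3 st.py
```

```text
[1.94288598 0.39127349 5.40461512] [ 0.06112047 -0.47151108  0.00911861] [ 0.47306958 -0.18042744  0.13115934] 123.09106398177062
```

Request:
step_arm --moves '[[[0,0,0,-0.007],[0,0,0,-0.014],[0,0,0,-0.021],[0,0,0,-0.028],[0,0,0,-0.028]]]'

```text
clock: 14.63
ee_pos: [0.4731, -0.1805, 0.1312]
ee_rot: [[-0.594, 0.804, -0.001], [0.804, 0.594, -0.001], [0.0, -0.001, -1.0]]
ft_force: [2.0, -0.4, 5.3]
opening: 0.0379
grip_force: 51.1
```

```bash
python3 st.py
```

```text
[ 2.00212297 -0.37449699  5.27290183] [ 0.04007298 -0.46063162  0.00700279] [ 0.47305588 -0.18046661  0.13116239] 126.45337300568839
```

Request:
step_arm --moves '[[[0,0,0,-0.007],[0,0,0,-0.014],[0,0,0,-0.021],[0,0,0,-0.028],[0,0,0,-0.028]]]'

```text
clock: 15.05
ee_pos: [0.4734, -0.1808, 0.1312]
ee_rot: [[-0.64, 0.768, -0.0], [0.768, 0.64, -0.001], [-0.001, -0.001, -1.0]]
ft_force: [0.9, -2.6, 5.3]
opening: 0.038
grip_force: 51.1
```

```bash
python3 st.py;python3 - <<'E'
from h import *
s=get_image("scene");w=get_image("wrist")
S=cv2.resize(s["color"][120:250,155:285],(400,400),interpolation=2);T=cv2.resize(w["color"],(400,400),interpolation=3)
cv2.imwrite("pics/c3.png",np.hstack([S,T])[:,:,::-1])
E
```

```text
[ 0.87919786 -2.63830799  5.28838818] [-0.21282771 -0.38919534 -0.05715341] [ 0.47339169 -0.18076578  0.13117927] 129.8243954988961
```

View pics/c3.png

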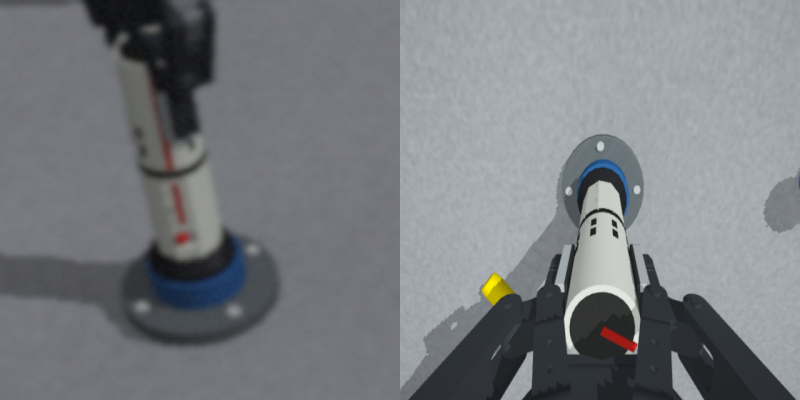

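The scene crop shows the red button in the hole at (182,238), and the torque about the turn axis has changed sign, so it has snapped out. I ease back a little and release.

Request:
step_arm --moves '[[[0,0,0,0.005],[0,0,-0.003,0.01],[0,0,-0.003,0.014],[0,0,-0.003,0.014]]]'

```text
clock: 15.48
ee_pos: [0.4732, -0.1804, 0.1312]
ee_rot: [[-0.617, 0.787, -0.001], [0.787, 0.617, -0.001], [0.0, -0.001, -1.0]]
ft_force: [0.8, -1.6, 4.5]
opening: 0.038
grip_force: 51.1
```

```bash
python3 st.py
```

```text
[ 0.75663979 -1.60356497  4.47231159] [-0.42904879 -0.22730827 -0.05217406] [ 0.47315865 -0.18042758  0.13119078] 128.11392791009484
```

Request:
step_arm --moves '[[[0,0,0,0],[0,0,0,0],[0,0,0,0],[0,0,0,0],[0,0,0,0],[0,0,0,0],[0,0,0,0],[0,0,0,0],[0,0,0,0],[0,0,0,0]]]' --jaw -1

```text
clock: 16.32
ee_pos: [0.4736, -0.18, 0.1312]
ee_rot: [[-0.617, 0.787, -0.0], [0.787, 0.617, 0.0], [0.0, 0.0, -1.0]]
ft_force: [0.5, -0.8, 0.3]
opening: 0.0855
grip_force: 0.0
```

Request:
step_arm --moves '[[[0,0,-0.05,0],[0,0,-0.15,0],[0,0,-0.3,0],[0,0,-0.45,0],[0,0,-0.6,0],[0,0,-0.75,0],[0,0,-0.9,0],[0,0,-1,0],[0,0,-1,0]]]'

```text
clock: 17.07
ee_pos: [0.4749, -0.1806, 0.2341]
ee_rot: [[-0.617, 0.787, 0.005], [0.787, 0.617, -0.002], [-0.005, 0.003, -1.0]]
ft_force: [1.1, -0.4, 0.5]
opening: 0.0855
grip_force: 0.0
```

```bash
python3 st.py;python3 - <<'E'
from h import *
s=get_image("scene");w=get_image("wrist")
S=cv2.resize(s["color"][120:250,155:285],(400,400),interpolation=2);T=cv2.resize(w["color"],(400,400),interpolation=3)
cv2.imwrite("pics/c4.png",np.hstack([S,T])[:,:,::-1])
E
```

```text
[ 1.1418461  -0.44624255  0.48491624] [-0.0309875  -0.0221086   0.04628197] [ 0.47492555 -0.18058221  0.23414972] 128.10757977057366
```

View pics/c4.png

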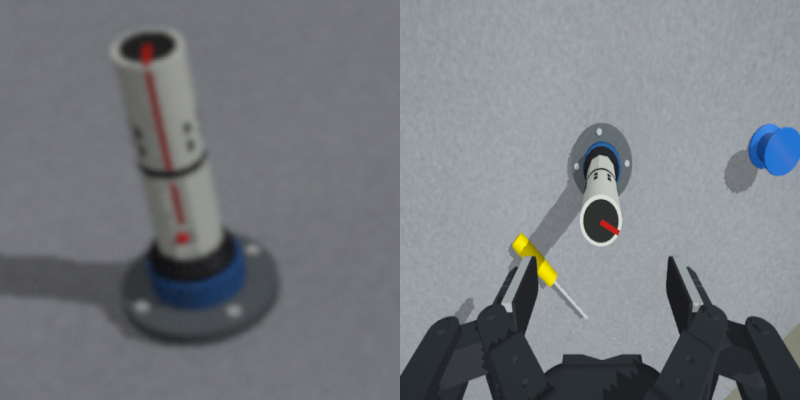

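The pipe stands free and upright on the shoulder, with the button red in the hole at (182,238). To confirm it is fully out, I compare its pixel position with the one from before the pipe went on.

Run:
```python
from h import *
s=get_image("scene");old=cv2.imread("pics/scene0.png")[:,:,::-1]
for c in(old,s["color"]):
    c=c[190:203,205:223].astype(int);r=np.clip(c[...,0]-(c[...,1]+c[...,2])/2-10,0,None);r[:3]=0
    y,x=np.mgrid[190:203,205:223];print((r*x).sum()/r.sum(),(r*y).sum()/r.sum(),r.sum());print(r.astype(int)[3:11])
P=[.4735,-.1798,.06]
for rad in(.021,.018,.0165):print(proj(s,[P[0]+rad,P[1],P[2]]))
```

```text
213.7691570881226 196.70498084291188 1044.0
[[ 0  0  0  0  0  0  0  0  0  0  0  0  0  0  0  0  0  0]
 [ 0  0  0  0  0  0  0  0  8 11  3  0  0  0  0  0  0  0]
 [ 0  0  0  0  0  0  0 17 41 49 31  8  0  0  0  0  0  0]
 [ 0  0  0  0  0  0  4 38 73 85 61 22  0  0  0  0  0  0]
 [ 0  0  0  0  0  0  8 42 80 92 66 25  0  0  0  0  0  0]
 [ 0  0  0  0  0  0  3 28 57 64 44 13  0  0  0  0  0  0]
 [ 0  0  0  0  0  0  0  7 20 24 12  0  0  0  0  0  0  0]
 [ 0  0  0  0  0  0  0  0  0  0  0  0  0  0  0  0  0  0]]
213.87730384412848 196.8309636650869 949.5
[[ 0  0  0  0  0  0  0  0  3  1  0  0  0  0  0  0  0  0]
 [ 0  0  0  0  0  0  0  0  1  1  0  0  0  0  0  0  0  0]
 [ 0  0  0  0  0  0  0 10 24 29 24  7  0  0  0  0  0  0]
 [ 0  0  0  0  0  0  4 30 60 73 62 29  0  0  0  0  0  0]
 [ 0  0  0  0  0  0  8 40 77 90 73 36  1  0  0  0  0  0]
 [ 0  0  0  0  0  0  4 27 53 60 46 18  0  0  0  0  0  0]
 [ 0  0  0  0  0  0  0  8 16 17 10  0  0  0  0  0  0  0]
 [ 0  0  0  0  0  0  0  0  0  0  0  0  0  0  0  0  0  0]]
(np.float64(213.29728677664633), np.float64(198.08218240344772))
(np.float64(213.60814585597598), np.float64(197.03854040022387))
(np.float64(213.7629926762828), np.float64(196.51867575259524))
```

The button is at the same pixel position as when it was free, so it is fully out. I hand the job in.

```bash
python3 -c "
from rig import *
print(hand_in())"
```

```text
the job is handed in; nothing more can be done
None
```

The pipe sits on the blue shoulder, upright and released, and the camera shows the red button fully out through the hole; the job is handed in, but no verdict came back.

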